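# Find the hidden hole with the index pin

### The job

Draw the index pin with the red grip out of its wooden stand, lower it through the round window of the blue fixture, feel for the hidden blind hole in the sprung shoe underneath and set the pin upright and fully home in that hole, then let go of it. Search gently: never press the pin on the fixture with more than 20 N, and leave the cup, crucible, bottle and pliers where they are.

Things in the scene. Friction and masses are not known exactly. Their poses are not given: they have to be found in the camera images.
- pin: Index pin standing upright, loose, in the stand's hole; about 0.1 kg. Origin: centre of its foot, z up the pin. Steel shank 12 mm thick, the last 3 mm of the foot tapered to 9 mm; collar 16 mm across from 64 to 70 mm above the foot; red flat-sided grip from 70 to 94 mm above the foot, 16 mm thick along the pin's x, 30 mm wide along its y.
- stand: Fixed wooden block 60 x 60 x 36 mm, origin at the centre of its underside, z up. A 15.5 mm wide hole, 30 mm deep, goes down from the middle of its top; the pin's foot rests on the hole's floor, 6 mm above the block's underside.
- fixture: Fixed blue housing 104 x 104 x 66 mm with two black thumbscrews on its -x side; origin at the centre of its underside, z up. A round window 34 mm wide goes through its 25 mm thick top plate, in the middle. Under it lies a flat black shoe (50 x 50 mm) with one upright round blind hole, 13.5 mm wide, chamfered 1 mm, 22 mm deep; hard to see.
- window (a point): Centre of the window at the fixture's top face, 66 mm above its underside; axes as the fixture's. The shoe was left off centre and at any turn: the middle of its hole lies 3.5 to 6 mm to the side of the window's axis, in a direction that differs each time and is not measured. The shoe is clamped and does not slide sideways or turn.
- empty_cup: Bystander: pale empty cup, 60 mm across, 101 mm high; origin at the centre of its underside.
- crucible: Bystander: small pale crucible, 50 mm across, 42 mm high; origin at the centre of its underside.
- oil_bottle: Bystander: small amber dropper bottle, 33 mm across, 102 mm high; origin at the centre of its underside.
- tongs: Bystander: pliers with dark handles lying flat, 55 x 175 x 15 mm; origin under its middle.
- shoe_level (a point): Point on the window's axis at the height of the shoe's top, 38 mm above the fixture's underside (not the hole). The shoe floats on springs: it begins to sink at about 3 N of push, 1 mm per further 1.2 N, and meets a hard stop 8 mm down (about 13 N). When the pin's foot comes over the hole the shoe rises round it and the push falls away.
- home_level (a point): Point on the window's axis at the height of the blind hole's floor, 16 mm above the fixture's underside (not the hole itself). The pin is fully home when its foot stands on that floor; the red grip then begins 86 mm above the fixture's underside.
Not all that is in view belongs to the job. What is meant by the pin is not yellow, and is the smaller of those in its own colour.

How it is judged:
On the way:
1. the pin is drawn out of the stand, its foot above the stand's top (z of pin in the frame of stand above 0.045 m), for 0.1 s.
At the end, for the whole second after the job is handed in: The pin stands at rest in the blind hole, its foot within 3 mm of the hole's floor (less than 19 mm above the fixture's underside) and within 10 mm of the window's axis, less than 0.12 rad off vertical (z of pin in the frame of fixture between 0.005 and 0.019 m and horizontal distance between pin and window below 0.01 m and angle between pin's own z axis and vertical below 0.12 rad and linear speed of pin below 0.02 m/s); the robot touches nothing.
It fails at once if the pin presses on the fixture with more than 20 N (contact force between pin and fixture above 20 N).
It fails at once if a bystander (cup, crucible, bottle, pliers) is moved by more than 20 mm (distance of any of empty_cup, crucible, oil_bottle, tongs from where it was at the start of the episode above 0.02 m).
It also fails if it takes over 64 s, if anything falls off the work surface, if the arm or the gripper's body presses on something with over 40 N, if the wrist force passes 120 N, or if a joint passes its speed limit or range.

### The arm

A 6-joint arm with a two-finger parallel gripper is mounted at the origin on a cart in front of the work surface, level with it; the furniture and walls round the work are solid. World frame = base frame: x ahead of the robot, y to its left, z up, the work surface at z = 0. Lengths are in m, angles in rad, forces in N, time in s.
With the tool pointing down it reaches from about 0.25 to 0.725 m from the base axis. Payload 4 kg.
Tool frame: the origin (TCP) lies midway between the tips of the shut fingers; the grasp point (between the pads) lies 19 mm behind it; z points along the fingers, y is the direction in which the jaws open and shut (so a half turn about z gives the same grasp; the last joint's range is limited). The gripper opens to 85 mm and grips with 20 to 120 N. Pads are 22 mm wide; open, the fingers measure 114 mm over their backs; the gripper's body (76 mm by 85 mm) begins 54 mm behind the grasp point. The pads swing forward as they close: fully open they stand 13 mm farther back than shut.
Start: joints at [1.342, 0.241, 0.005, 1.335, 0, 1.571], TCP at [0.113, 0.487, 0.231] pointing down, gripper open.
Joint ranges: [-2.72, 2.72], [-1.05, 1.87], [-1.09, 1.28], [-1.99, 2.15], [-1.42, 1.44], [-3.14, 3.14]. Speed limits (rad/s): [2.79, 2.79, 3.14, 3.14, 3.14, 3.14].

### API

Orientations are given as [roll, pitch, yaw] about the fixed x, y, z axes, in that order (R = Rz(yaw) Ry(pitch) Rx(roll)).
In Python, from station import env gives the robot as it stands. The module is installed in compiled form; this text tells all that it offers.
- The arm moves only by the tool drive_tool, never from a script. Its argument "motion" is a list of rows, each a list of 2 entries, a list of its own where there are three numbers: the shift along the tool's x, y, z in m, then the turn, a rotation vector about the tool's x, y, z in degrees. A call has 1 to 10 rows; each row is the pose to reach, as a shift and turn from the pose commanded when the call began, along the tool's axes at that moment; what a row does not reach only later rows make up. A row lasts 1/8 s, in which the tool goes at most 62.5 mm and 10.7 degrees, less where a joint would pass 70% of its speed; a pose out of reach is approached as far as the arm can. A call with a gripper value outside its range is refused whole. "hand" is the finger opening in m, from 0 to 0.0854, set as the call begins (left out, the last holds). The fingers move at their own pace and stop on an object; "squeeze" is the grip in N (left out, the last holds). Time passes only in rows, so rows that repeat a pose let the fingers close. It gives the time, the measured TCP pose, the force and the opening at its end, in the units of the state.
- env.observe(): the state, without advancing time (a new reading comes with each control period).
- env.read_camera(name): name is "scene" or "side" or "wrist"; returns the picture (420x560x3 uint8, red, green, blue); there is no depth.
- env.camera_params(name): a dict with "vertical_fov" (degrees; the focal length in pixels is half the picture's height over the tangent of half this angle, whatever the lens; pixels are square), "cx", "cy" (the principal point, pixels), "T" (4x4, takes a point from camera to world coordinates); the wrist camera has in their place "tool_from_camera" (4x4, takes a point from camera to tool coordinates, whose origin is the TCP and whose axes are the flange's). Camera axes: x right, y down, z forward; pixel columns grow to the right and rows downward; lengths in m; the calibration is good to about 2 mm. The wrist camera is an equidistant fisheye: a pixel r from the principal point sees the ray r / f radians off the axis. A picture is of the moment at which its call begins: read the wrist's pose just before it. camera_params takes no time and is no camera call.
- env.sign_off(): hands the job in, once; it reports no verdict.
The state is a dict: "time": time; "joint_pos": joint angles; "qd": joint speeds; "joint_efforts": joint torques, N m; "tool_pos": TCP position; "orientation": TCP orientation; "contact_force": force on the tool from outside, world axes, zero at the start; "moment": the same for the moment, N m; "opening": finger opening in m.
Only numpy, scipy, OpenCV 4.12 (cv2) and the standard library are available. Lean on these libraries where they do the work, as an engineer would, in place of code of your own. Each camera call takes 0.05 s, during which the arm holds its last target.

## Working session

There is one attempt and no reset: what is moved stays moved. The work goes in short steps, Python scripts to look and compute and a tool call to move; the robot and the scene stay as the last step left them, time stands still between calls to the robot, and variables do not carry over. Pictures are saved under pics/ and viewed, and the job is handed in when it is done.

Besides the shell and the picture viewer there is one more tool, called after "Request:" by a JSON object that holds its "method" and its "body", one argument or row to a line. drive_tool: Moves the arm, as the interface text tells. Its arguments: {"type":"object","properties":{"motion":{"type":"array"},"hand":{"type":"number"},"squeeze":{"type":"number"}},"required":["motion"]}

```bash
mkdir -p pics; ls
python3 - <<'E'
from station import env
import cv2
s=env.observe(); print(s)
for n in("scene","side","wrist"):
    im=env.read_camera(n); cv2.imwrite(f"pics/{n}0.png",im[:,:,::-1]); print(n,env.camera_params(n))
E
```

```text
pics
{'time': 0.0, 'joint_pos': array([ 1.34200040e+00,  2.41436812e-01,  3.73878172e-03,  1.33519352e+00,
       -8.21960241e-06,  1.57075467e+00]), 'qd': array([ 0.000705  ,  0.00063819, -0.00048106, -0.00028403, -0.00034464,
       -0.00085072]), 'joint_efforts': array([-2.19256167e-04, -3.72319686e+01,  2.52408117e+01,  1.69163133e-02,
       -6.37973744e-05,  1.26934463e-07]), 'tool_pos': array([0.11326364, 0.48636282, 0.2304066 ]), 'orientation': array([-3.13949743e+00,  8.13230425e-06,  2.91283840e+00]), 'contact_force': array([-0.03291182, -0.16100787,  0.41164625]), 'moment': array([-0.01315981,  0.00240486, -0.02803282]), 'opening': 0.08524751923267049}
scene {'vertical_fov': 53.76883455984634, 'cx': 280.6291743057348, 'cy': 206.9628063766914, 'T': array([[-0.88153518, -0.25790168,  0.3954522 ,  0.27093984],
       [-0.47211702,  0.48352916, -0.73709231,  0.63470421],
       [-0.00111532, -0.83647252, -0.54800774,  0.52084118],
       [ 0.        ,  0.        ,  0.        ,  1.        ]])}
side {'vertical_fov': 51.829527709262315, 'cx': 277.05991629504365, 'cy': 210.47543033707552, 'T': array([[-0.91805479, -0.16674507,  0.35968247,  0.27321598],
       [-0.39547895,  0.32160224, -0.8603304 ,  0.76268009],
       [ 0.02778116, -0.93207729, -0.36119264,  0.38950337],
       [ 0.        ,  0.        ,  0.        ,  1.        ]])}
wrist {'vertical_fov': 65.70646984690485, 'cx': 281.0257372583075, 'cy': 214.2685737219606, 'tool_from_camera': array([[ 3.34728980e-04, -9.49567457e-01, -3.13562647e-01,
         8.07345564e-02],
       [ 9.99999944e-01,  3.16070887e-04,  1.10339458e-04,
        -1.34187190e-03],
       [-5.66673496e-06, -3.13562666e-01,  9.49567509e-01,
        -1.42692509e-01],
       [ 0.00000000e+00,  0.00000000e+00,  0.00000000e+00,
         1.00000000e+00]])}
```

View pics/scene0.png

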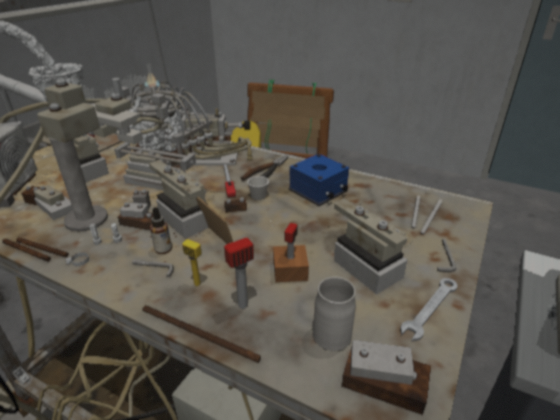

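View pics/side0.png

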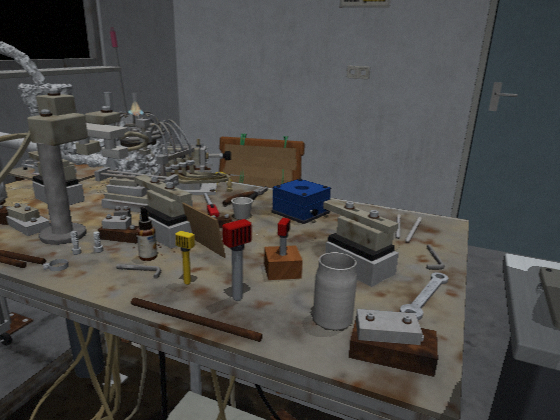

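View pics/wrist0.png

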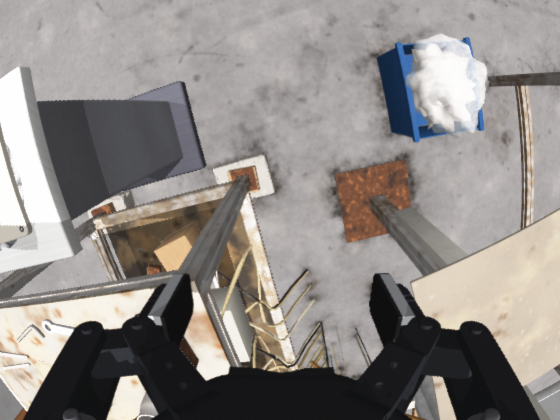

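Run:
```python
import cv2
im=cv2.imread("pics/scene0.png")
a=im[150:320,170:370]; cv2.imwrite("pics/c1.png",cv2.resize(a,None,fx=4,fy=3.5,interpolation=cv2.INTER_CUBIC))
im=cv2.imread("pics/side0.png")
a=im[170:310,180:340]; cv2.imwrite("pics/c2.png",cv2.resize(a,None,fx=4,fy=4,interpolation=cv2.INTER_CUBIC))
```

```text
(no output)
```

View pics/c1.png

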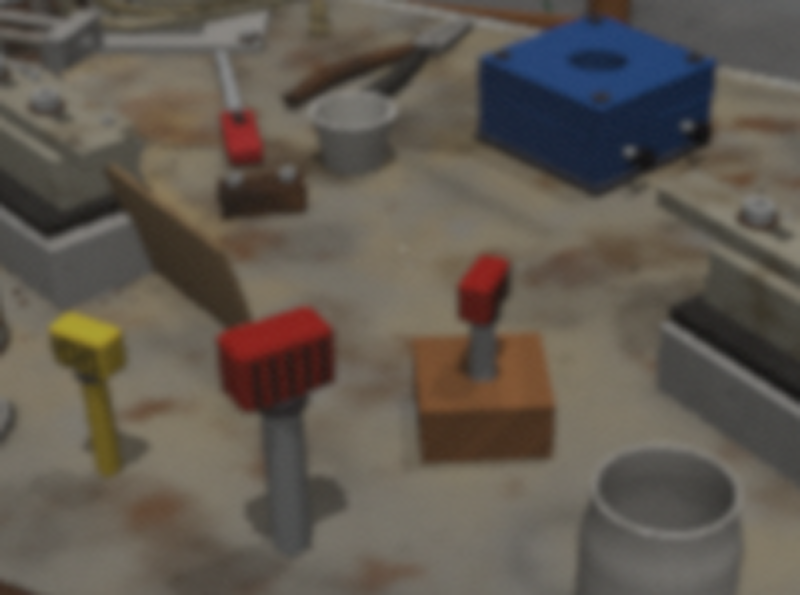

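View pics/c2.png

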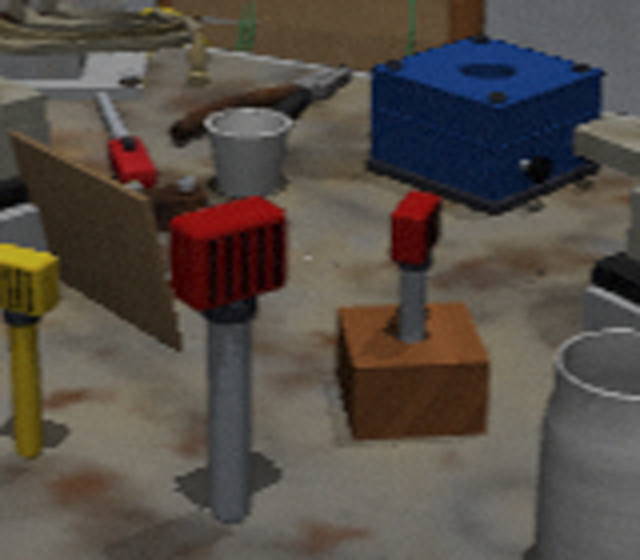

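```bash
cat > h.py <<'E'
import cv2,numpy as np
def crop(src,dst,x0,y0,w,h,k):
    im=cv2.imread(src)[y0:y0+h,x0:x0+w]
    o=cv2.resize(im,None,fx=k,fy=k,interpolation=cv2.INTER_CUBIC)
    for i in range(0,w,10):
        cv2.line(o,(int((i+.5)*k),0),(int((i+.5)*k),4 if i%10 else 8),(0,255,0),1); cv2.putText(o,str(x0+i),(int((i+.5)*k),20),0,.4,(0,255,0),1)
    for i in range(0,h,10):
        cv2.line(o,(0,int((i+.5)*k)),(8,int((i+.5)*k)),(0,255,0),1); cv2.putText(o,str(y0+i),(8,int((i+.5)*k)),0,.4,(0,255,0),1)
    cv2.imwrite(dst,o)
def ray(p,u,v):
    f=210/np.tan(np.radians(p["vertical_fov"]/2))
    T=p["T"]; d=T[:3,:3]@np.array([(u-p["cx"])/f,(v-p["cy"])/f,1]); return T[:3,3],d
def onz(p,u,v,z):
    o,d=ray(p,u,v); return o+d*(z-o[2])/d[2]
def tri(rs):
    A=np.zeros((3,3));b=np.zeros(3)
    for o,d in rs:
        d=d/np.linalg.norm(d);M=np.eye(3)-np.outer(d,d);A+=M;b+=M@o
    return np.linalg.solve(A,b)
def proj(p,X):
    f=210/np.tan(np.radians(p["vertical_fov"]/2))
    T=np.linalg.inv(p["T"]);c=T[:3,:3]@X+T[:3,3];return p["cx"]+f*c[0]/c[2],p["cy"]+f*c[1]/c[2]
E
python3 - <<'E'
from h import crop
crop("pics/scene0.png","pics/d1.png",280,150,80,60,10)
crop("pics/side0.png","pics/d2.png",265,170,80,60,10)
crop("pics/scene0.png","pics/d3.png",260,215,70,70,8)
crop("pics/side0.png","pics/d4.png",255,210,60,75,8)
E
```

```text
(no output)
```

View pics/d1.png

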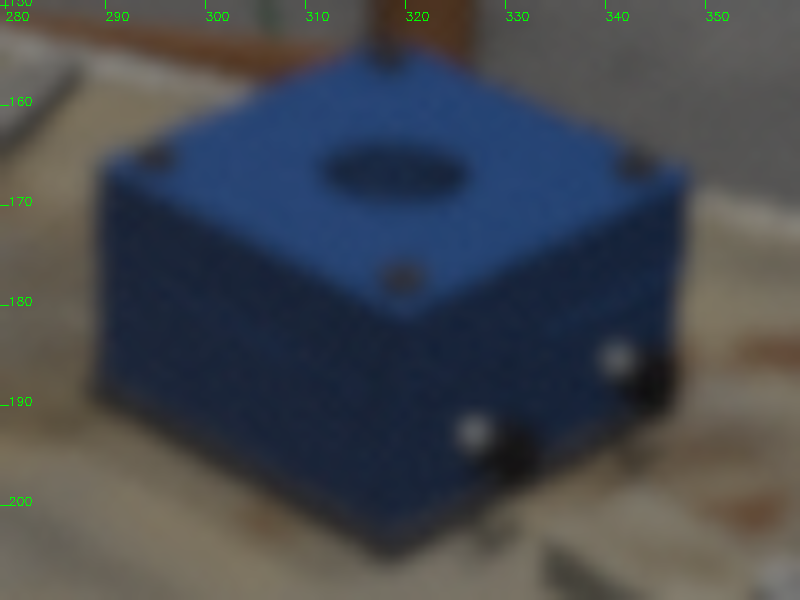

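View pics/d2.png

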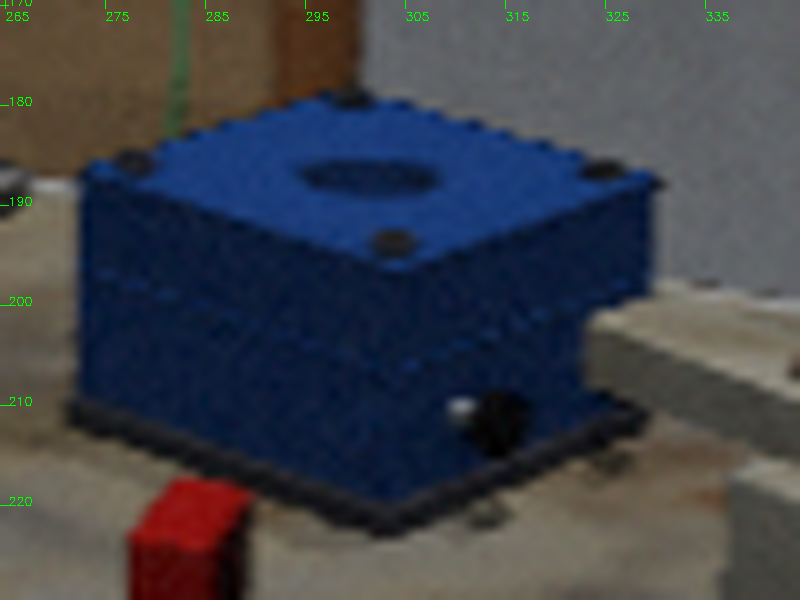

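View pics/d3.png

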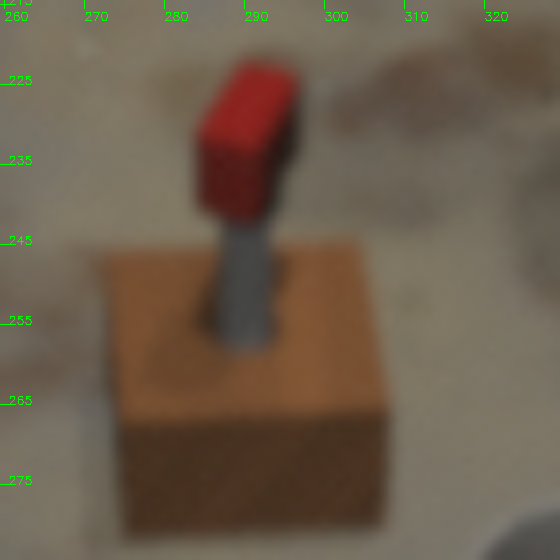

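View pics/d4.png

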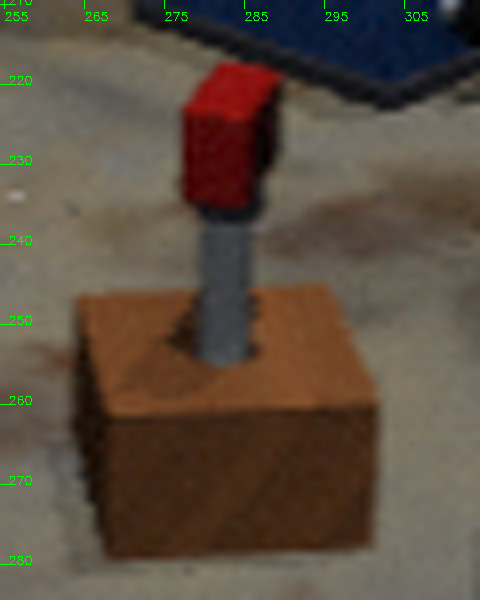

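Run:
```python
from station import env
from h import *
S=env.camera_params("scene");D=env.camera_params("side")
def both(n,a,b,z):
    A=onz(S,*a,z);B=onz(D,*b,z);T=tri([ray(S,*a),ray(D,*b)])
    print(n,A[:2].round(4),B[:2].round(4),T.round(4)); return (A+B)/2
def yaw(P):
    P=np.array(P)[:,:2]
    for i in range(4):
        d=P[(i+1)%4]-P[i];print("  edge",np.linalg.norm(d).round(4),np.degrees(np.arctan2(d[1],d[0])).round(1))
    print("  centre",P.mean(0))
P=[both("f",a,b,.066) for a,b in [((289.8,166.5),(272.5,186.7)),((319.7,181.3),(304,196.3)),((348.3,167.5),(330.5,187.9)),((318,153.7),(299,178.7))]]
yaw(P)
both("win",(318.9,166.9),(301.4,187.2),.066)
P=[both("s",a,b,.036) for a,b in [((272.25,246.75),(264.25,246.75)),((304.5,244.9),(295.75,245.5)),((307.9,266),(301.75,259.75)),((274.75,266.75),(268.25,261.1))]]
yaw(P)
both("grip",(290.6,227.1),(283.9,220.6),.1)
P=[both("g",a,b,.1) for a,b in [((290.5,222.2),(282.6,217.2)),((296.75,223.5),(289.9,218.5)),((290.75,232),(285.5,223.9)),((284.5,230.7),(277.75,222.6))]]
yaw(P)
```

```text
f [ 0.6622 -0.1405] [ 0.668  -0.1486] [ 0.6584 -0.1299  0.0724]
f [ 0.5718 -0.1091] [ 0.5761 -0.1182] [ 0.5676 -0.0963  0.0739]
f [ 0.5389 -0.2005] [ 0.54   -0.2066] [ 0.5357 -0.1908  0.0713]
f [ 0.6313 -0.2345] [ 0.6346 -0.2415] [ 0.6277 -0.2242  0.0715]
  edge 0.0962 161.3
  edge 0.0963 -111.0
  edge 0.0996 -20.2
  edge 0.0988 71.0
  centre [ 0.60286104 -0.17493099]
win [ 0.6009 -0.1709] [ 0.6046 -0.1782] [ 0.5975 -0.1605  0.0719]
s [0.5707 0.1091] [0.5726 0.1029] [0.5659 0.1177 0.0439]
s [0.5201 0.0759] [0.522  0.0716] [0.5179 0.0818 0.0411]
s [0.4894 0.1266] [0.4919 0.1205] [0.4865 0.1348 0.0438]
s [0.5397 0.1558] [0.5426 0.1512] [0.5372 0.1616 0.0419]
  edge 0.0601 -147.5
  edge 0.0584 121.4
  edge 0.0587 30.6
  edge 0.0564 -57.2
  centre [0.53113424 0.11422158]
grip [0.5295 0.1165] [0.5314 0.1126] [0.5277 0.1209 0.1036]
g [0.5363 0.1035] [0.5396 0.099 ] [0.5348 0.1085 0.104 ]
g [0.5249 0.1019] [0.5256 0.0988] [0.523  0.1057 0.103 ]
g [0.5229 0.1289] [0.5233 0.1251] [0.5202 0.1337 0.104 ]
g [0.5339 0.1306] [0.5375 0.1259] [0.5323 0.1359 0.1044]
  edge 0.0127 -175.7
  edge 0.0268 94.7
  edge 0.0127 5.7
  edge 0.0271 -85.3
  centre [0.53049832 0.11421689]
```

Pin candidates in the scene view are:
- small red pin in the wooden stand, (291,235)
- larger red pin, (240,255)
- yellow pin, (192,250)
- red-handled screwdriver, (231,188)

I choose the small red pin in the stand. The close crop shows its flat-sided red grip over the brown block. Next I hover over it.

Request:
{"method": "drive_tool", "body": {
  "motion": [
    [[-0.49, -0.268, 0.03], [0, 0, 72]],
    [[-0.49, -0.268, 0.03], [0, 0, 72]],
    [[-0.49, -0.268, 0.03], [0, 0, 72]],
    [[-0.49, -0.268, 0.03], [0, 0, 72]],
    [[-0.49, -0.268, 0.03], [0, 0, 72]],
    [[-0.49, -0.268, 0.03], [0, 0, 72]],
    [[-0.49, -0.268, 0.03], [0, 0, 72]],
    [[-0.49, -0.268, 0.03], [0, 0, 72]],
    [[-0.49, -0.268, 0.03], [0, 0, 72]],
    [[-0.49, -0.268, 0.03], [0, 0, 72]]
  ],
  "hand": 0.06
}}

```text
time: 1.4
tool_pos: [0.5319, 0.1117, 0.1999]
orientation: [-3.141, 0.001, 1.65]
contact_force: [-0.3, 0.2, 0.4]
opening: 0.0603
```

```bash
cat >> h.py <<'E'
def look(name,tag):
    from station import env
    from scipy.spatial.transform import Rotation as R
    s=env.observe(); im=env.read_camera(name); cv2.imwrite(f"pics/{tag}.png",im[:,:,::-1])
    T=np.eye(4);T[:3,3]=s["tool_pos"];T[:3,:3]=R.from_euler("xyz",s["orientation"]).as_matrix()
    np.save(f"pics/{tag}.npy",T); print(s["time"],s["tool_pos"].round(4),s["orientation"].round(4),s["contact_force"].round(2)); return s
def wray(tag,u,v,p=None):
    from station import env
    p=p or env.camera_params("wrist"); T=np.load(f"pics/{tag}.npy")@p["tool_from_camera"]
    f=210/np.tan(np.radians(p["vertical_fov"]/2)); a=np.array([u-p["cx"],v-p["cy"]]); r=np.hypot(*a); th=r/f
    d=np.array([*(a/r*np.sin(th)),np.cos(th)]) if r>0 else np.array([0,0,1.])
    return T[:3,3],T[:3,:3]@d
def wz(tag,u,v,z):
    o,d=wray(tag,u,v); return o+d*(z-o[2])/d[2]
def wproj(tag,X):
    from station import env
    p=env.camera_params("wrist"); T=np.linalg.inv(np.load(f"pics/{tag}.npy")@p["tool_from_camera"]); c=T[:3,:3]@X+T[:3,3]
    f=210/np.tan(np.radians(p["vertical_fov"]/2)); r=np.hypot(c[0],c[1]); th=np.arctan2(r,c[2]); return p["cx"]+f*th*c[0]/r,p["cy"]+f*th*c[1]/r
E
python3 -c "
from h import *
look('wrist','w1')"
```

```text
1.4 [0.5319 0.1117 0.1999] [-3.1406e+00  7.0000e-04  1.6501e+00] [-0.27  0.19  0.35]
```

View pics/w1.png

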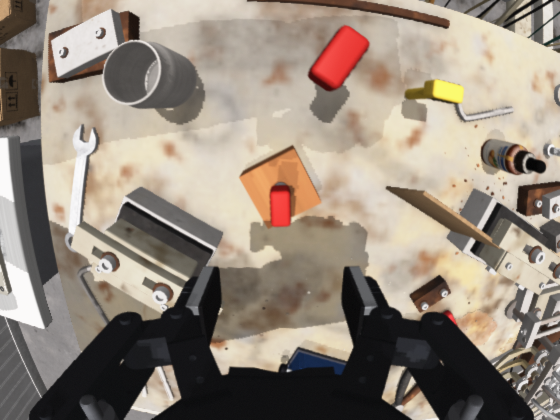

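Run:
```python
from h import *
crop("pics/w1.png","pics/w1c.png",230,140,100,100,6)
for z in (0.0,.06,.09): print(z,[wz('w1',u,v,z)[:2].round(3) for u,v in [(222,235),(188,305),(150,190)]])
```

```text
0.0 [array([0.468, 0.047]), array([ 0.423, -0.056]), array([0.382, 0.095])]
0.06 [array([0.478, 0.072]), array([ 0.441, -0.013]), array([0.407, 0.112])]
0.09 [array([0.483, 0.085]), array([0.45 , 0.009]), array([0.419, 0.12 ])]
```

View pics/w1c.png

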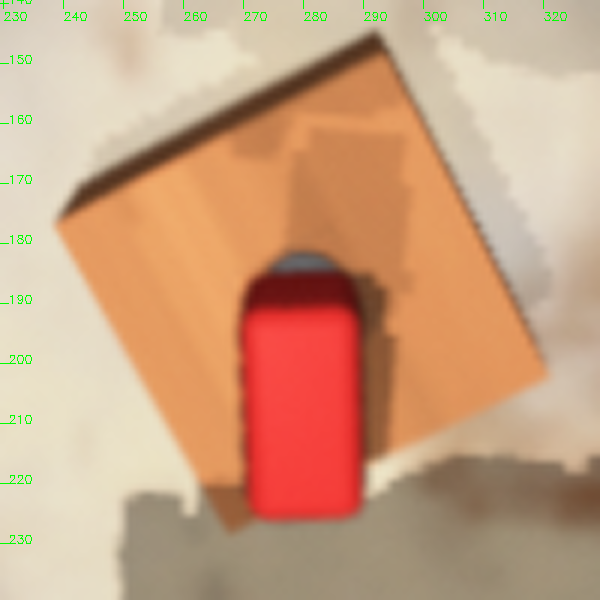

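Run:
```python
from h import *
c=[(246,310),(357,310),(361,518),(250,518)]
P=np.array([wz('w1',230+x/6-.5,140+y/6-.5,.1)[:2] for x,y in c]); print(P.round(4),P.mean(0))
for i in range(4):
    d=P[(i+1)%4]-P[i];print(np.linalg.norm(d).round(4),np.degrees(np.arctan2(d[1],d[0])).round(1))
# stand top corners
c=[(58,222),(378,50),(548,376),(232,533)]
P=np.array([wz('w1',230+x/6-.5,140+y/6-.5,.036)[:2] for x,y in c]); print(P.round(4),P.mean(0))
```

```text
[[0.5218 0.1288]
 [0.536  0.1299]
 [0.539  0.1016]
 [0.5243 0.1005]] [0.53026629 0.11518551]
0.0142 4.6
0.0284 -83.9
0.0147 -175.4
0.0284 95.1
[[0.4896 0.1247]
 [0.5385 0.1562]
 [0.5711 0.1053]
 [0.5212 0.0737]] [0.53008879 0.11495616]
```

Request:
{"method": "drive_tool", "body": {
  "motion": [
    [[0.0035, -0.0015, 0.04], [0, 0, 0]],
    [[0.0035, -0.0015, 0.08], [0, 0, 0]],
    [[0.0035, -0.0015, 0.1], [0, 0, 0]],
    [[0.0035, -0.0015, 0.1], [0, 0, 0]],
    [[0.0035, -0.0015, 0.1], [0, 0, 0]]
  ]
}}

```text
time: 2.08
tool_pos: [0.5282, 0.1191, 0.1025]
orientation: [3.14, -0.0, 1.658]
contact_force: [0.2, -0.2, 0.2]
opening: 0.0602
```

```bash
python3 -c "
from h import *
look('wrist','w2')
from station import env
for i in range(2): env.read_camera('side'); print(env.observe()['tool_pos'].round(4))
crop('pics/w2.png','pics/w2c.png',160,140,240,180,3)"
```

```text
2.075 [0.5282 0.1191 0.1025] [ 3.1401e+00 -4.0000e-04  1.6575e+00] [ 0.19 -0.23  0.19]
[0.5289 0.1189 0.1029]
[0.5289 0.1187 0.1028]
```

View pics/w2c.png

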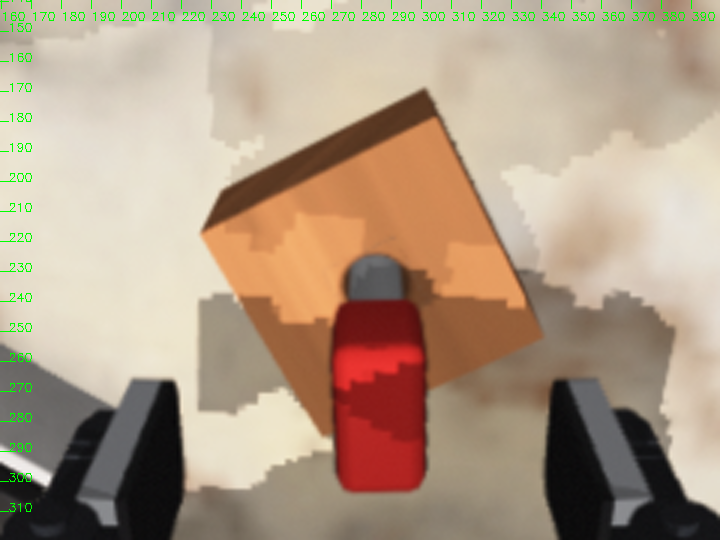

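Run:
```python
from h import *
P=np.array([wz('w2',160+x/3-.5,140+y/3-.5,.1)[:2] for x,y in [(335,345),(425,345),(426,490),(338,491)]]); print(P.round(4),P.mean(0))
T=np.load('pics/w2.npy'); c=P.mean(0)-T[:2,3]; print(T[:2,:2].T@c)
```

```text
[[0.5219 0.1292]
 [0.5367 0.1304]
 [0.5401 0.1019]
 [0.5246 0.1004]] [0.53083452 0.11548692]
[-0.00387115  0.00231664]
```

Request:
{"method": "drive_tool", "body": {
  "motion": [
    [[-0.0035, 0.0015, 0.0], [0, 0, 0]],
    [[-0.0035, 0.0015, 0.018], [0, 0, 0]],
    [[-0.0035, 0.0015, 0.034], [0, 0, 0]],
    [[-0.0035, 0.0015, 0.034], [0, 0, 0]],
    [[-0.0035, 0.0015, 0.034], [0, 0, 0]]
  ]
}}

```text
time: 2.85
tool_pos: [0.5301, 0.1148, 0.0675]
orientation: [3.141, -0.0, 1.656]
contact_force: [-0.1, 1.1, -0.2]
opening: 0.0598
```

Request:
{"method": "drive_tool", "body": {
  "motion": [
    [[0, 0, 0], [0, 0, 0]],
    [[0, 0, 0], [0, 0, 0]],
    [[0, 0, 0], [0, 0, 0]],
    [[0, 0, 0], [0, 0, 0]],
    [[0, 0, 0], [0, 0, 0]],
    [[0, 0, 0], [0, 0, 0]]
  ],
  "hand": 0.01,
  "squeeze": 60
}}

```text
time: 3.6
tool_pos: [0.5303, 0.1149, 0.0679]
orientation: [3.14, -0.0, 1.656]
contact_force: [-0.2, 0.0, 4.4]
opening: 0.015
```

Request:
{"method": "drive_tool", "body": {
  "motion": [
    [[0, 0, -0.01], [0, 0, 0]],
    [[0, 0, -0.03], [0, 0, 0]],
    [[0, 0, -0.06], [0, 0, 0]],
    [[0, 0, -0.1], [0, 0, 0]],
    [[0, 0, -0.11], [0, 0, 0]],
    [[0, 0, -0.11], [0, 0, 0]],
    [[0, 0, -0.11], [0, 0, 0]],
    [[0, 0, -0.11], [0, 0, 0]]
  ]
}}

```text
time: 4.6
tool_pos: [0.5288, 0.1146, 0.1756]
orientation: [-3.138, 0.0, 1.656]
contact_force: [-0.3, 0.9, -0.6]
opening: 0.0156
```

```bash
python3 -c "
from h import *
look('wrist','w3'); look('side','s3'); look('scene','sc3')
crop('pics/w3.png','pics/w3c.png',180,180,200,150,4)
crop('pics/s3.png','pics/s3c.png',200,120,150,112,5)"
```

```text
4.6 [0.5288 0.1146 0.1756] [-3.1383e+00  4.0000e-04  1.6561e+00] [-0.27  0.92 -0.62]
4.65 [0.529  0.1146 0.1759] [-3.1388e+00  4.0000e-04  1.6561e+00] [ 0.19  0.11 -1.5 ]
4.7 [0.5292 0.1147 0.1762] [-3.1394e+00  3.0000e-04  1.6562e+00] [-0.83 -0.32 -0.6 ]
```

View pics/w3c.png

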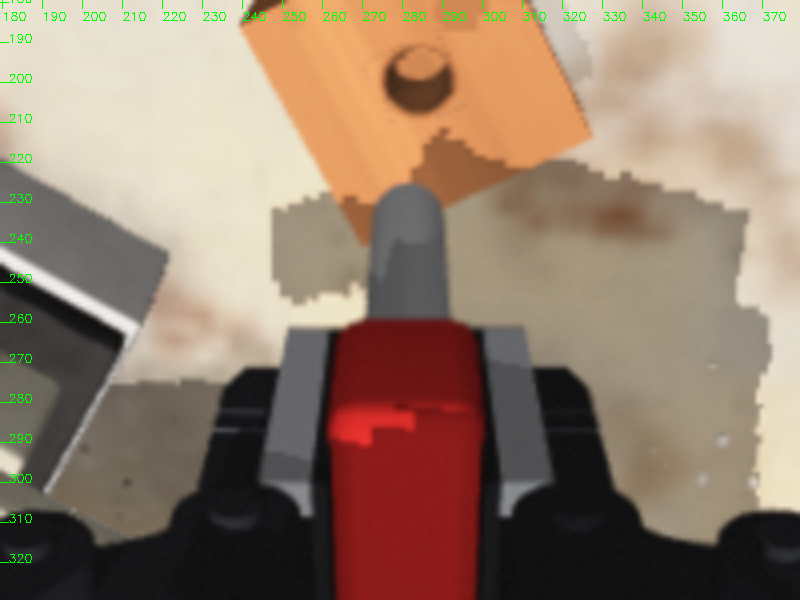

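View pics/s3.png

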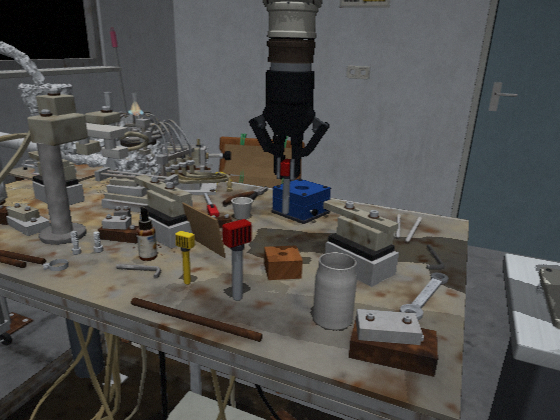

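Run:
```python
from h import *
T=np.load('pics/w3.npy')
for q in [(0.0045,0,.062),(.006,0,.059),(.006,.006,.0),(.006,.006,.055),(.006,-.006,.055),(0.015,.008,-.03)]:
    X=T[:3,:3]@np.array(q)+T[:3,3]; u,v=wproj('w3',X); print(q,round(u,1),round(v,1),'crop',round((u-180+.5)*4),round((v-180+.5)*4))
```

```text
(0.0045, 0, 0.062) 281.8 224.5 crop 409 180
(0.006, 0, 0.059) 281.8 224.0 crop 409 178
(0.006, 0.006, 0.0) 294.3 265.0 crop 459 342
(0.006, 0.006, 0.055) 291.1 226.1 crop 446 186
(0.006, -0.006, 0.055) 272.6 226.1 crop 372 186
(0.015, 0.008, -0.03) 302.4 279.2 crop 492 399
```

View pics/w3.png

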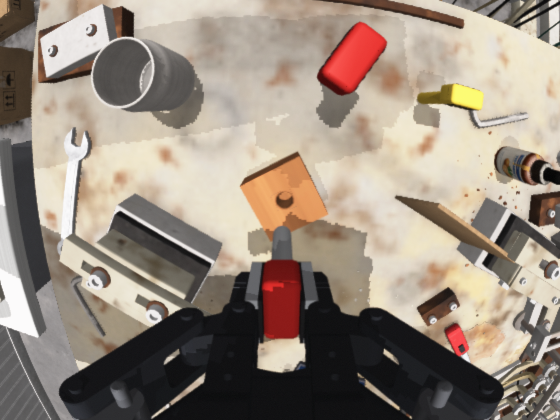

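View pics/s3c.png

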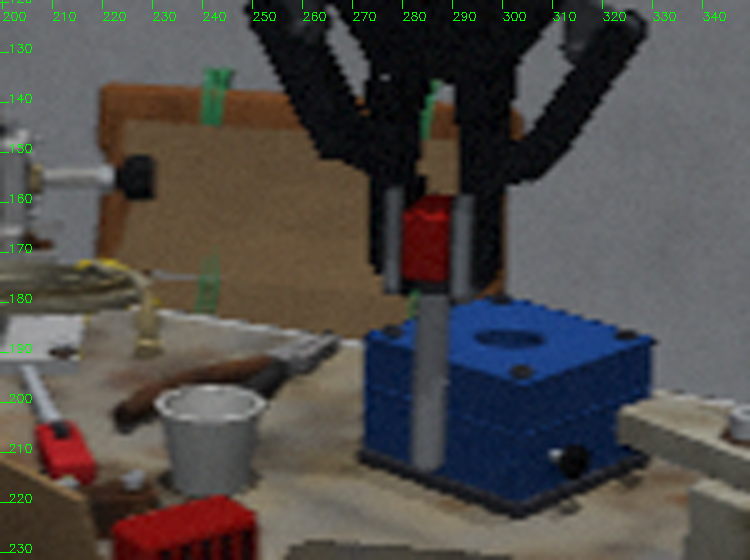

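Request:
{"method": "drive_tool", "body": {
  "motion": [
    [[-0.04, 0.005, 0], [0, 0, 0]],
    [[-0.09, 0.012, 0], [0, 0, 0]],
    [[-0.145, 0.019, 0], [0, 0, 0]],
    [[-0.2, 0.026, 0], [0, 0, 0]],
    [[-0.255, 0.033, 0], [0, 0, 0]],
    [[-0.31, 0.041, 0.0], [0, 0, 0]],
    [[-0.35, 0.046, 0.01], [0, 0, 0]],
    [[-0.37, 0.0485, 0.02], [0, 0, 0]],
    [[-0.37, 0.0485, 0.02], [0, 0, 0]],
    [[-0.37, 0.0485, 0.02], [0, 0, 0]]
  ]
}}

```text
time: 6.0
tool_pos: [0.6096, -0.2483, 0.1572]
orientation: [-3.141, -0.001, 1.657]
contact_force: [-0.3, 0.9, -0.9]
opening: 0.0153
```

```bash
python3 -c "
from h import *
from station import env
for i in range(2): env.read_camera('side'); print(env.observe()['tool_pos'].round(4))
look('wrist','w4')"
```

```text
[ 0.6098 -0.2481  0.1576]
[ 0.61   -0.2481  0.1579]
6.1 [ 0.61   -0.2481  0.1579] [ 3.1411e+00 -1.0000e-04  1.6582e+00] [ 0.22 -0.27 -1.71]
```

View pics/w4.png

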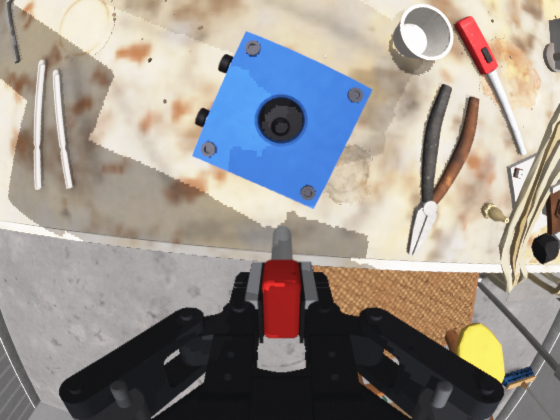

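The window shows at about (281,120), with what looks like a hole inside it at (281,127). I'll enlarge and boost the contrast.

Run:
```python
from h import *
im=cv2.imread("pics/w4.png")
g=np.clip((im.astype(float)/255)**.5*255,0,255).astype(np.uint8); cv2.imwrite("pics/w4g.png",g)
crop("pics/w4g.png","pics/w4c.png",250,88,64,64,12)
```

```text
(no output)
```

View pics/w4c.png

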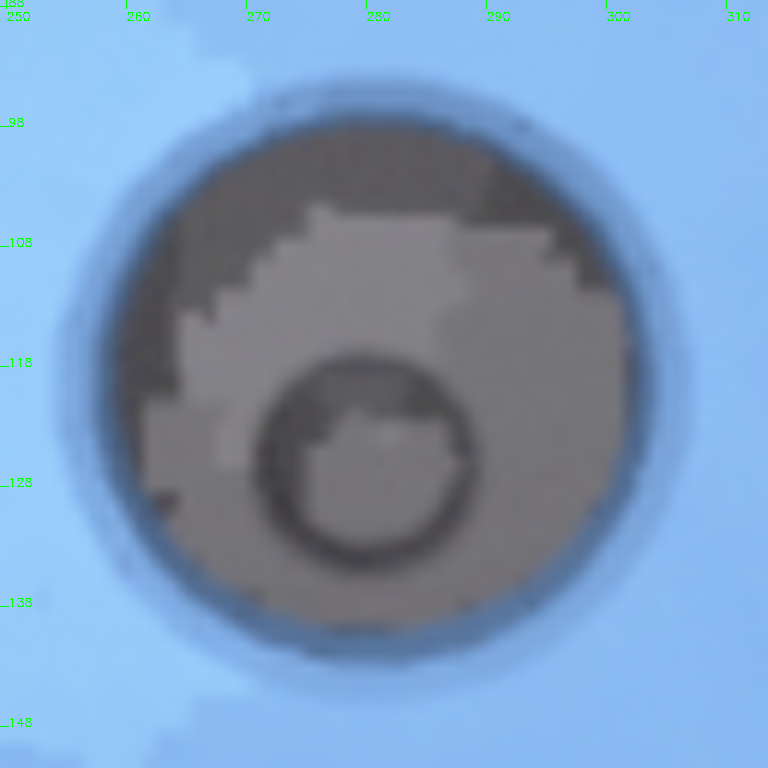

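Run:
```python
from h import *
T=np.load('pics/w4.npy');R=T[:3,:3]
h=wz('w4',280.1,126,.038);w=wz('w4',280.6,119.7,.066)
print(h.round(4),w.round(4),np.hypot(*(h-w)[:2]).round(4))
print("hole tool",(R.T@(h-T[:3,3])).round(4),"win tool",(R.T@(w-T[:3,3])).round(4))
for z in(.036,.040): print(wz('w4',280.1,126,z).round(4))
for q in [(0.0045,0,.062),(.006,0,.059)]: print(wproj('w4',R@np.array(q)+T[:3,3]))
crop("pics/w4g.png","pics/w4f.png",255,215,60,60,10)
```

```text
[ 0.6029 -0.1816  0.038 ] [ 0.6028 -0.1757  0.066 ] 0.0059
hole tool [ 0.0668 -0.0013  0.1199] win tool [ 0.0727 -0.0009  0.0919]
[ 0.6029 -0.1817  0.036 ]
[ 0.6029 -0.1815  0.04  ]
(np.float64(281.8322859144354), np.float64(224.5401599465751))
(np.float64(281.8430389746076), np.float64(223.9685712044215))
```

View pics/w4f.png

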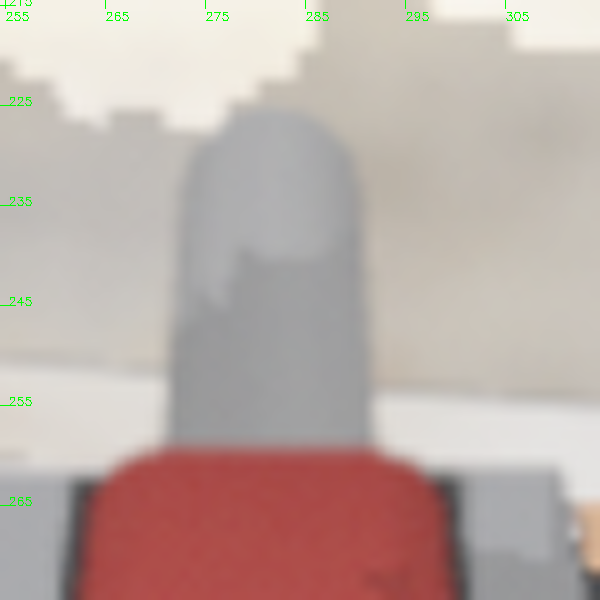

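Request:
{"method": "drive_tool", "body": {
  "motion": [
    [[0.03, -0.0005, 0], [0, 0, 0]],
    [[0.055, -0.001, 0], [0, 0, 0]],
    [[0.0675, -0.001, 0], [0, 0, 0]],
    [[0.0675, -0.001, 0], [0, 0, 0]],
    [[0.0675, -0.001, 0.01], [0, 0, 0]],
    [[0.0675, -0.001, 0.015], [0, 0, 0]],
    [[0.0675, -0.001, 0.015], [0, 0, 0]],
    [[0.0675, -0.001, 0.015], [0, 0, 0]]
  ]
}}

```text
time: 7.15
tool_pos: [0.6029, -0.183, 0.1421]
orientation: [-3.141, -0.0, 1.655]
contact_force: [0.7, 0.2, -1.3]
opening: 0.0152
```

```bash
python3 -c "
from h import *
look('wrist','w5');look('side','s5')
im=cv2.imread('pics/w5.png');cv2.imwrite('pics/w5g.png',np.clip((im/255.)**.5*255,0,255).astype(np.uint8))
crop('pics/w5g.png','pics/w5c.png',235,195,90,80,8)
crop('pics/s5.png','pics/s5c.png',250,130,100,90,6)"
```

```text
7.15 [ 0.6029 -0.183   0.1421] [-3.1414e+00 -1.0000e-04  1.6555e+00] [ 0.66  0.18 -1.33]
7.2 [ 0.6031 -0.1829  0.1424] [3.1414e+00 1.0000e-04 1.6556e+00] [ 0.76 -0.47 -1.47]
```

View pics/w5c.png

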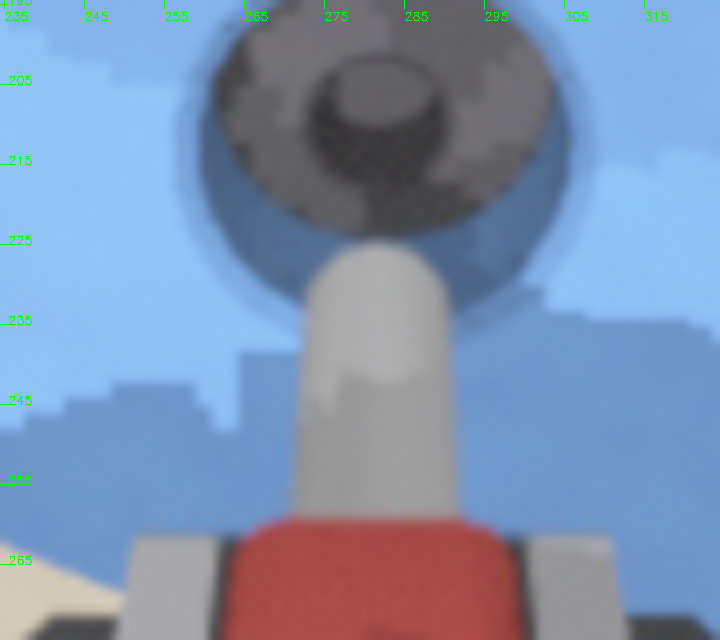

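View pics/s5c.png

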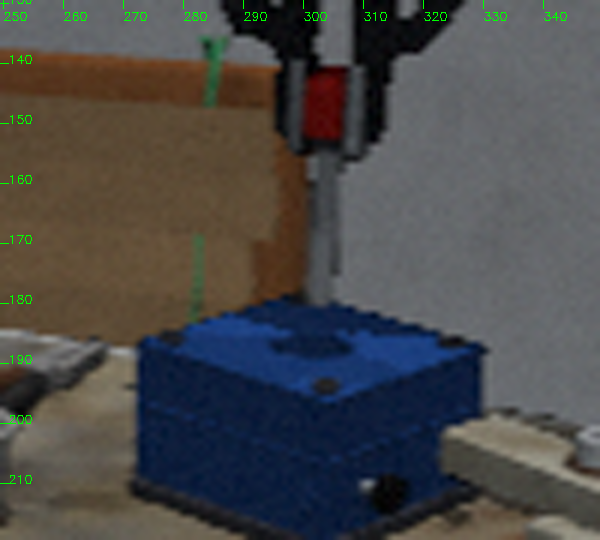

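Run:
```python
from h import *
T=np.load('pics/w5.npy');R=T[:3,:3]
h=wz('w5',282.0,209.4,.038); print(h.round(4),(R.T@(h-T[:3,3])).round(4))
```

```text
[ 0.603  -0.1811  0.038 ] [0.0019 0.0002 0.1041]
```

Request:
{"method": "drive_tool", "body": {
  "motion": [
    [[0.001, 0, 0.008], [0, 0, 0]],
    [[0.001, 0, 0.016], [0, 0, 0]],
    [[0.001, 0, 0.024], [0, 0, 0]],
    [[0.001, 0, 0.032], [0, 0, 0]],
    [[0.001, 0, 0.035], [0, 0, 0]],
    [[0.001, 0, 0.035], [0, 0, 0]],
    [[0.001, 0, 0.035], [0, 0, 0]],
    [[0.001, 0, 0.035], [0, 0, 0]]
  ]
}}

```text
time: 8.25
tool_pos: [0.6032, -0.1816, 0.1077]
orientation: [3.141, 0.0, 1.656]
contact_force: [0.8, 0.1, -1.5]
opening: 0.0151
```

```bash
python3 -c "
from h import *
look('wrist','w6')
im=cv2.imread('pics/w6.png');cv2.imwrite('pics/w6g.png',np.clip((im/255.)**.5*255,0,255).astype(np.uint8))
crop('pics/w6g.png','pics/w6c.png',235,195,90,80,8)"
```

```text
8.25 [ 0.6032 -0.1816  0.1077] [3.1408e+00 3.0000e-04 1.6562e+00] [ 0.8   0.12 -1.51]
```

View pics/w6c.png

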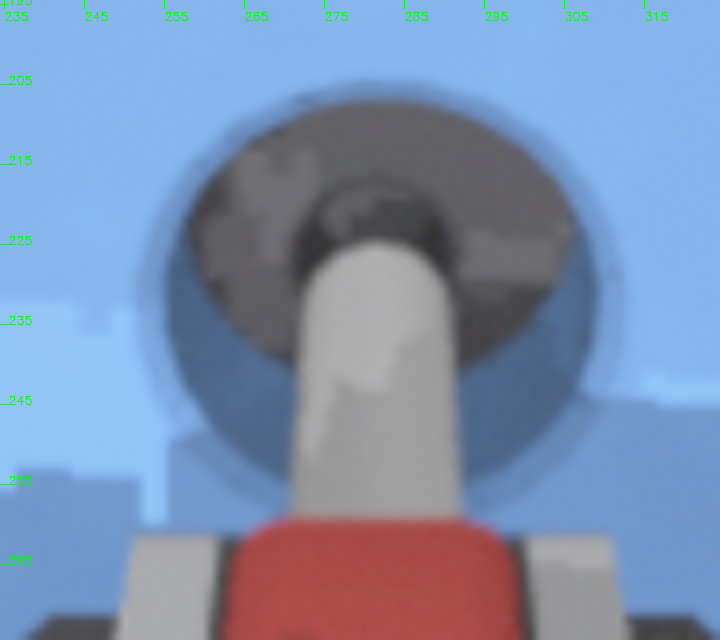

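Run:
```python
from h import *
T=np.load('pics/w6.npy');R=T[:3,:3]
h=wz('w6',281.5,216.75,.038); q=R.T@(h-T[:3,3]); print(q.round(4), (q-[.00775,0,0]).round(4))
f=wz('w6',281.5,225.4,T[2,3]-.0615); print((R.T@(f-T[:3,3])).round(4))
```

```text
[ 0.0074 -0.0002  0.0697] [-0.0004 -0.0002  0.0697]
[ 0.0041 -0.0002  0.0615]
```

Request:
{"method": "drive_tool", "body": {
  "motion": [
    [[0, 0, 0.003], [0, 0, 0]],
    [[0, 0, 0.006], [0, 0, 0]],
    [[0, 0, 0.008], [0, 0, 0]],
    [[0, 0, 0.01], [0, 0, 0]],
    [[0, 0, 0.012], [0, 0, 0]],
    [[0, 0, 0.012], [0, 0, 0]]
  ]
}}

```text
time: 9.05
tool_pos: [0.6027, -0.1815, 0.0951]
orientation: [-3.141, -0.0, 1.656]
contact_force: [-0.5, -0.0, -1.1]
opening: 0.0153
```

Request:
{"method": "drive_tool", "body": {
  "motion": [
    [[0, 0, 0.002], [0, 0, 0]],
    [[0, 0, 0.004], [0, 0, 0]],
    [[0, 0, 0.006], [0, 0, 0]],
    [[0, 0, 0.006], [0, 0, 0]]
  ]
}}

```text
time: 9.55
tool_pos: [0.6027, -0.1815, 0.089]
orientation: [-3.141, -0.0, 1.656]
contact_force: [0.4, 0.0, -1.7]
opening: 0.0149
```

Request:
{"method": "drive_tool", "body": {
  "motion": [
    [[0, 0, 0.002], [0, 0, 0]],
    [[0, 0, 0.004], [0, 0, 0]],
    [[0, 0, 0.006], [0, 0, 0]],
    [[0, 0, 0.007], [0, 0, 0]],
    [[0, 0, 0.007], [0, 0, 0]]
  ]
}}

```text
time: 10.18
tool_pos: [0.6028, -0.1815, 0.0822]
orientation: [-3.141, -0.0, 1.656]
contact_force: [0.4, -0.7, -0.8]
opening: 0.0154
```

Request:
{"method": "drive_tool", "body": {
  "motion": [
    [[0, 0, 0.001], [0, 0, 0]],
    [[0, 0, 0.002], [0, 0, 0]],
    [[0, 0, 0.003], [0, 0, 0]],
    [[0, 0, 0.004], [0, 0, 0]],
    [[0, 0, 0.004], [0, 0, 0]]
  ]
}}

```text
time: 10.8
tool_pos: [0.6028, -0.1815, 0.0782]
orientation: [-3.141, -0.0, 1.656]
contact_force: [-0.3, 0.4, -1.3]
opening: 0.0154
```

Request:
{"method": "drive_tool", "body": {
  "motion": [
    [[0, 0, 0.0005], [0, 0, 0]],
    [[0, 0, 0.001], [0, 0, 0]],
    [[0, 0, 0.0015], [0, 0, 0]],
    [[0, 0, 0.0015], [0, 0, 0]]
  ]
}}

```text
time: 11.3
tool_pos: [0.603, -0.1816, 0.0772]
orientation: [3.141, 0.0, 1.656]
contact_force: [-1.8, 0.5, 3.2]
opening: 0.0151
```

```bash
python3 -c "
from h import *
look('side','s7');look('wrist','w7')
im=cv2.imread('pics/w7.png');cv2.imwrite('pics/w7g.png',np.clip((im/255.)**.5*255,0,255).astype(np.uint8))
crop('pics/w7g.png','pics/w7c.png',235,195,90,80,8)
crop('pics/s7.png','pics/s7c.png',260,150,80,75,8)"
```

```text
11.3 [ 0.603  -0.1816  0.0772] [3.1412e+00 2.0000e-04 1.6562e+00] [-1.81  0.49  3.23]
11.35 [ 0.603  -0.1816  0.0772] [3.1411e+00 2.0000e-04 1.6561e+00] [-0.28 -0.75  2.83]
```

View pics/w7c.png

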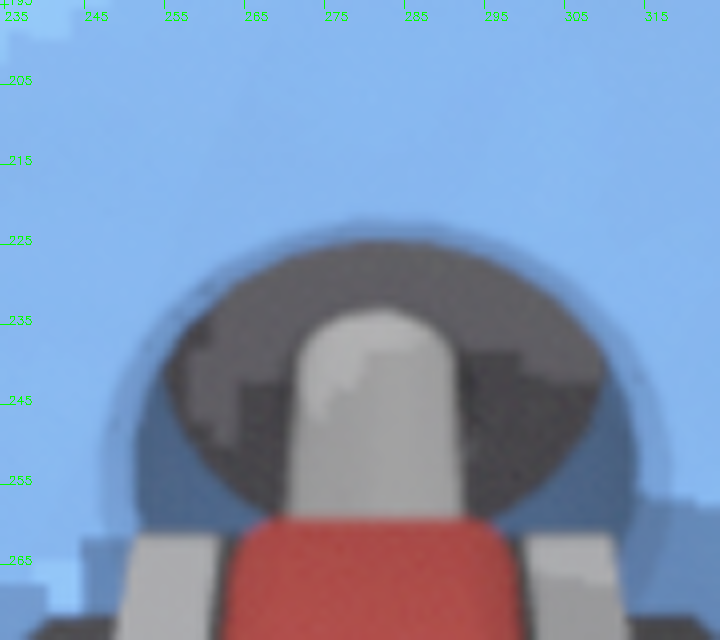

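View pics/s7c.png

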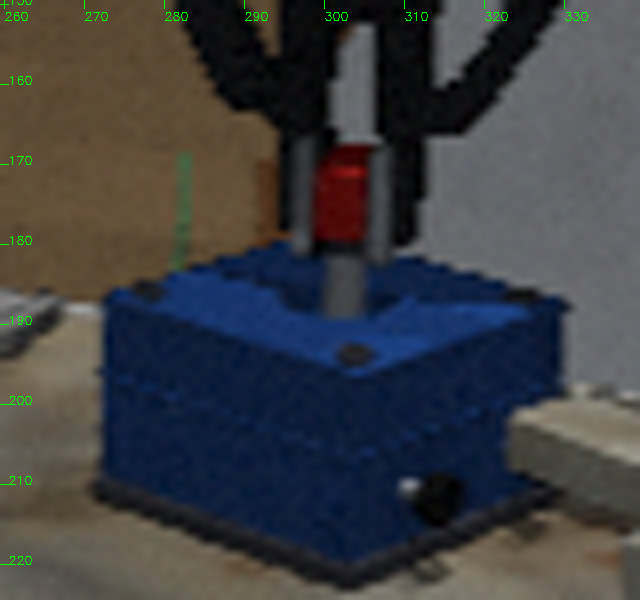

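Request:
{"method": "drive_tool", "body": {
  "motion": [
    [[0, 0, 0], [0, 0, 0]],
    [[0, 0, 0], [0, 0, 0]],
    [[0, 0, 0], [0, 0, 0]],
    [[0, 0, 0], [0, 0, 0]],
    [[0, 0, 0], [0, 0, 0]]
  ],
  "hand": 0.06
}}

```text
time: 12.02
tool_pos: [0.6029, -0.1815, 0.0768]
orientation: [-3.142, -0.0, 1.656]
contact_force: [1.1, -0.2, -0.1]
opening: 0.0602
```

```bash
python3 -c "
from h import *
look('wrist','w8')"
```

```text
12.025 [ 0.6029 -0.1815  0.0768] [-3.1416e+00 -1.0000e-04  1.6562e+00] [ 1.1  -0.24 -0.07]
```

View pics/w8.png

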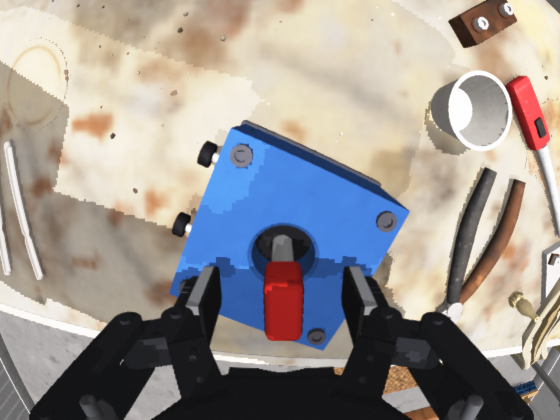

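The jaws are clear on both sides and the grip stands centred between them. I retreat straight up.

Request:
{"method": "drive_tool", "body": {
  "motion": [
    [[0, 0, -0.01], [0, 0, 0]],
    [[0, 0, -0.03], [0, 0, 0]],
    [[0, 0, -0.06], [0, 0, 0]],
    [[0, 0, -0.1], [0, 0, 0]],
    [[0, 0, -0.12], [0, 0, 0]],
    [[0, 0, -0.12], [0, 0, 0]],
    [[0, 0, -0.12], [0, 0, 0]],
    [[0, 0, -0.12], [0, 0, 0]]
  ]
}}

```text
time: 13.08
tool_pos: [0.602, -0.1813, 0.1952]
orientation: [-3.139, -0.001, 1.656]
contact_force: [-1.0, 0.3, 0.3]
opening: 0.0605
```

```bash
python3 -c "
from h import *
look('side','s9');look('wrist','w9');look('scene','sc9')
crop('pics/w9.png','pics/w9c.png',220,160,120,110,6)
crop('pics/s9.png','pics/s9c.png',260,150,80,75,8)"
```

```text
13.075 [ 0.602  -0.1813  0.1952] [-3.1389e+00 -1.1000e-03  1.6562e+00] [-0.98  0.28  0.31]
13.125 [ 0.6021 -0.1813  0.1953] [-3.1390e+00 -1.0000e-03  1.6561e+00] [ 0.72  0.69 -0.78]
13.175 [ 0.6023 -0.1813  0.1955] [-3.1393e+00 -9.0000e-04  1.6562e+00] [ 0.57  1.38 -0.52]
```

View pics/w9c.png

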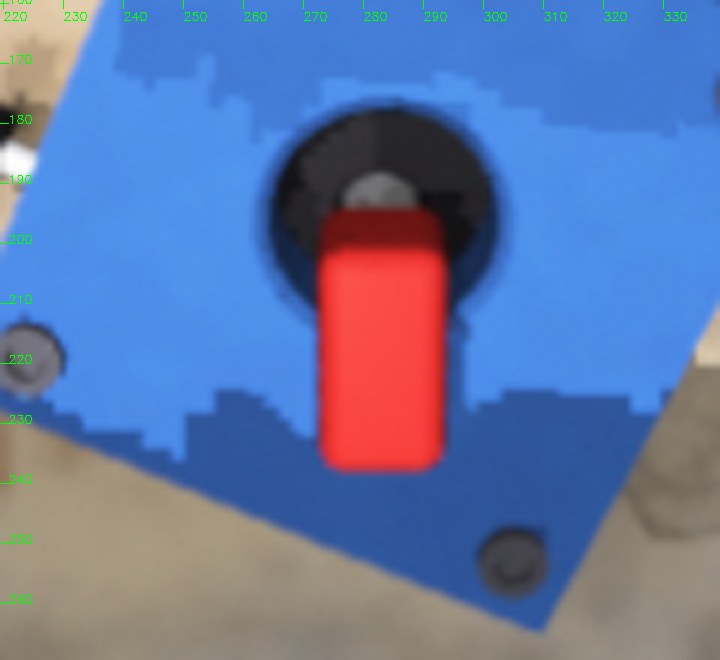

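View pics/s9c.png

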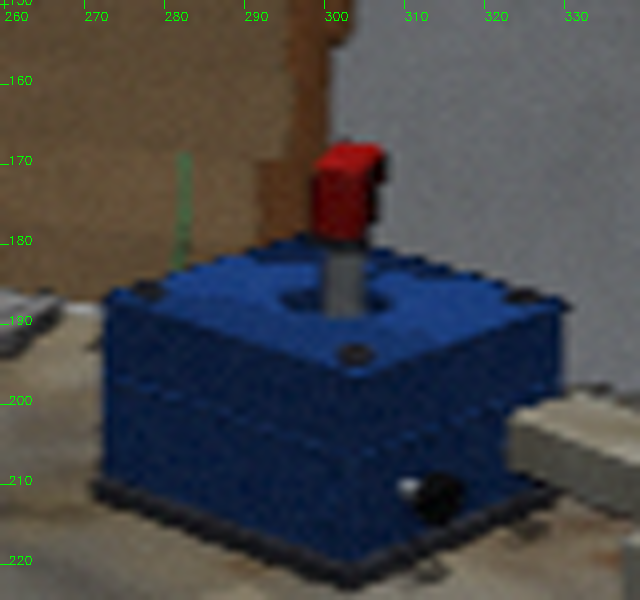

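View pics/sc9.png

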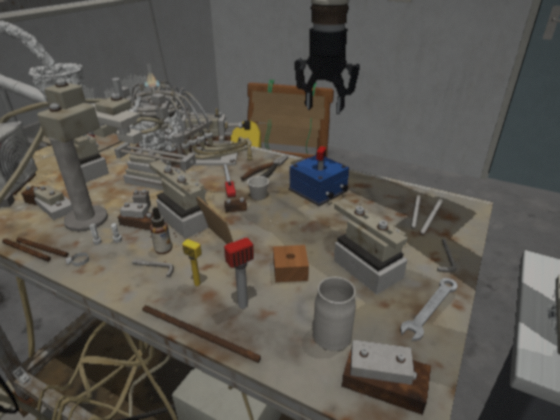

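Run:
```python
from h import *
for z in (.110,.115,.118):
    P=np.array([wz('w9',220+x/6-.5,160+y/6-.5,z)[:2] for x,y in [(320,252),(445,250),(443,470),(322,470)]])
    print(z,P.mean(0).round(4),[np.linalg.norm(P[(i+1)%4]-P[i]).round(4) for i in range(4)])
```

```text
0.11 [ 0.603  -0.1815] [np.float64(0.0152), np.float64(0.0289), np.float64(0.0153), np.float64(0.0286)]
0.115 [ 0.6029 -0.1798] [np.float64(0.0149), np.float64(0.0282), np.float64(0.015), np.float64(0.028)]
0.118 [ 0.6028 -0.1788] [np.float64(0.0147), np.float64(0.0279), np.float64(0.0148), np.float64(0.0276)]
```

```bash
python3 -c "
from station import env
print(env.sign_off())"
```

```text
the job is handed in; nothing more can be done
None
```

The index pin with the small red grip is standing in the blind hole of the shoe. I let go of it, backed the gripper straight up and handed the job in at about 13.2 s. `sign_off` returns no verdict, so success rests on the checks below.

**How it went:** I drew the pin out of the stand and lifted it by about 110 mm. The wrist camera then showed the hole through the window, 5.9 mm off the window's axis. I lowered the pin straight into it, so no sliding search on the shoe was needed.

**Checks that agreed:**
- **Force:** No push was felt until the foot met the hole's floor, where the wrist reading rose by about 4.5 N. The highest reading at the end of any move was about 4.4 N, well under 20 N.
- **Depth:** The floor was met at a tool height of 0.0772 m, and I expected about 0.078 m.
- **Upright:** After release, the grip's top lies at about (0.603, -0.1815), directly over the hole. Its apparent size fits the home height of 0.110 m.
- **Surroundings:** In the last pictures the jaws are clear of the pin, and the cup, crucible, bottle and pliers show no visible change from the start.

**Disagreements:**
- Heights triangulated from the scene and side cameras came out about 6 mm too high on the fixture, so I relied on the known heights and the wrist camera.
- Tool positions read just after a move lagged by 1 to 3 mm, which I corrected before grasping the pin and again before lowering it.

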